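# Wrenches back in the rack by size

## Robot

A 6-joint arm with a two-finger parallel gripper is mounted at the origin on a cart in front of the work surface, level with it; the furniture and walls round the work are solid. World frame = base frame: x ahead of the robot, y to its left, z up, the work surface at z = 0. Lengths are in m, angles in rad, forces in N, time in s.
With the tool pointing down it reaches from about 0.275 to 0.725 m from the base axis. Payload 5.6 kg.
Tool frame: the origin (TCP) lies at the very end of the fingers, on their centre line; the grasp point (between the pads) lies 19 mm behind it (env.tcp_to_grasp is the distance from the TCP to the grasp point, in m); z points along the fingers, y is the line along which they close (so a half turn about z gives the same grasp; the last joint's range is limited). The gripper opens to 85 mm and grips with 20 to 120 N. Pads are 22 mm wide; open, the fingers measure 114 mm over their backs; the gripper's body (76 mm by 85 mm) begins 54 mm behind the grasp point. The pads swing forward as they close: fully open they stand 13 mm farther back than shut.
Start: joints at [1.388, 0.255, 0.108, 0, -1.424, -0.285], TCP at [0.248, 0.491, 0.231] pointing down, gripper open.
Joint ranges: [-2.95, 2.95], [-1.21, 1.97], [-1.09, 1.5], [-2.87, 1.71], [-2.94, -0.07], [-3.05, 3.05]. Speed limits (rad/s): [2.57, 2.57, 3.14, 3.14, 3.14, 3.14].

## Interface

Orientations are given as a unit quaternion [x, y, z, w].
In Python, from cell import env gives the robot as it stands.
- The arm moves only by the tool send_rows, never from a script. Its argument "steps" is a list of rows, each a list of 3 entries, a list of its own where there are three numbers: the turn, a rotation vector about the tool's x, y, z in degrees, then the shift along the tool's x, y, z in units of 30 mm (1.0 is 30 mm), then the opening, from -1 (shut) to 1 (fully open). In form: [[[ax, ay, az], [x, y, z], gripper], ...]. A call has 1 to 5 rows; each row shifts and turns the commanded pose from where the row before left it, along the tool's axes as they then stand; what a row does not reach is not made up. A row lasts 1/12 s, in which the tool goes at most 41.7 mm and 7.16 degrees, less where a joint would pass 70% of its speed; a pose out of reach is approached as far as the arm can. A call is refused whole if a number of a shift passes 1 or a number of a turn 7.16, either way. A call with a gripper value outside its range is refused whole. The fingers move at their own pace and stop on an object; the grip force is fixed at half the most. Time passes only in rows, so rows that do not move let the fingers close. It gives the time, the measured TCP pose, the force, the opening and the grip force at its end, in the units of the state.
- env.state(): the state, without advancing time (a new reading comes with each control period).
- env.capture(name): name is "scene" or "top"; returns the picture (400x640x3 uint8, red, green, blue); there is no depth.
- env.camera_params(name): a dict with "intrinsics" (3x3 intrinsics, pixels), "rvec" (rotation vector, rad) and "tvec" (3), from world to camera coordinates, as OpenCV has them. Camera axes: x right, y down, z forward; pixel columns grow to the right and rows downward; lengths in m; the calibration is good to about 2 mm. A picture is of the moment at which its call begins. camera_params takes no time and is no camera call.
- env.hand_in(): hands the job in; it is judged then, once.
The state is a dict: "clock": time; "joint_positions": joint angles; "dq": joint speeds; "joint_torque": joint torques, N m; "ee_pos": TCP position; "tool_rot": TCP orientation; "wrist_force": force on the tool from outside, world axes, zero at the start; "wrist_torque": the same for the moment, N m; "opening": opening from 0.0 (shut) to 1.0 (fully open); "gripper_force": force on a finger pad.
Only numpy, scipy, OpenCV 4.12 (cv2) and the standard library are available. Lean on these libraries where they do the work, as an engineer would, in place of code of your own. Each camera call takes 0.05 s, during which the arm holds its last target. There are 200 camera calls.

## Task

Put the four loose wrenches back in the tapered wrench rack in order of size, the shortest at the narrow end and the longest at the wide end. Each lies flat in its own pair of blue saddles, shank right down in both notches and a head outside each saddle, either way round. Leave the kraft tub and the roll of tape where they are.

Things in the scene. Friction and masses are not known exactly. Their poses are not given: they have to be found in the camera images.
- wrench_1: the shortest of four loose bright steel combination wrenches, 100 mm long, ring 14.5 mm across at one end and open jaw 18 mm across at the other; lies flat. Origin: middle of its length, at the underside of the heads; x along the wrench (towards the jaw), z up. Plain shank over the middle 64 mm, 9 mm wide and 6 mm thick, from z = 1.5 to 7.5 mm; heads 9 mm thick, from z = 0.
- wrench_2: the second shortest of four loose bright steel combination wrenches, 120 mm long, ring 17 mm across at one end and open jaw 21 mm across at the other; lies flat. Origin: middle of its length, at the underside of the heads; x along the wrench (towards the jaw), z up. Plain shank over the middle 78 mm, 10 mm wide and 6 mm thick, from z = 1.5 to 7.5 mm; heads 9 mm thick, from z = 0.
- wrench_3: the second longest of four loose bright steel combination wrenches, 140 mm long, ring 19.5 mm across at one end and open jaw 24 mm across at the other; lies flat. Origin: middle of its length, at the underside of the heads; x along the wrench (towards the jaw), z up. Plain shank over the middle 92 mm, 11 mm wide and 6 mm thick, from z = 1.5 to 7.5 mm; heads 9 mm thick, from z = 0.
- wrench_4: the longest of four loose bright steel combination wrenches, 160 mm long, ring 22 mm across at one end and open jaw 27 mm across at the other; lies flat. Origin: middle of its length, at the underside of the heads; x along the wrench (towards the jaw), z up. Plain shank over the middle 106 mm, 12 mm wide and 6 mm thick, from z = 1.5 to 7.5 mm; heads 9 mm thick, from z = 0.
- cradle_1: place 1 from the rack's narrow end, for the shortest wrench: two smooth blue saddles on the fixed rack's diverging bars. Origin: midway between them at notch-floor level, 20 mm over the bench, 1.5 mm above a seated wrench's; x from saddle to saddle, y to the wide end (44 mm pitch). Saddles 6 thick, inner faces 34 apart, 41 wide, tops 13 above origin; notch 17 wide at floor, 31 at top
- cradle_2: place 2 from the rack's narrow end, for the second shortest wrench: two smooth blue saddles on the fixed rack's diverging bars. Origin: midway between them at notch-floor level, 20 mm over the bench, 1.5 mm above a seated wrench's; x from saddle to saddle, y to the wide end (44 mm pitch). Saddles 6 thick, inner faces 48 apart, 41 wide, tops 13 above origin; notch 18 wide at floor, 32 at top
- cradle_3: place 3 from the rack's narrow end, for the second longest wrench: two smooth blue saddles on the fixed rack's diverging bars. Origin: midway between them at notch-floor level, 20 mm over the bench, 1.5 mm above a seated wrench's; x from saddle to saddle, y to the wide end (44 mm pitch). Saddles 6 thick, inner faces 62 apart, 41 wide, tops 13 above origin; notch 19 wide at floor, 33 at top
- cradle_4: place 4 from the rack's narrow end, for the longest wrench: two smooth blue saddles on the fixed rack's diverging bars. Origin: midway between them at notch-floor level, 20 mm over the bench, 1.5 mm above a seated wrench's; x from saddle to saddle, y to the wide end (44 mm pitch). Saddles 6 thick, inner faces 76 apart, 41 wide, tops 13 above origin; notch 20 wide at floor, 34 at top
- tub: bystander: brown kraft-paper tub with dark lid, 65 mm across, 88 mm tall, standing loose on the bench beyond the rack; origin at its foot. (Fixed, not listed: the tall truing stand with its wheel, right of the wrenches, stands between the arm at its start and the work; draw the arm in before swinging past it.)
- tape: bystander: roll of masking tape lying loose on the bench to the left of the rack, 86 mm across, 19 mm high; origin under its centre

How it is judged:
At the end, for the whole second after the job is handed in: Each wrench lies released and at rest in the cradle of its rank: middle within 12 mm of the cradle's middle, along it within 0.2 rad, flat within 0.07 rad and bedded on the notch floors (origin 4.5 mm below to 1.5 mm above the cradle's) (horizontal distance between wrench_1 and cradle_1 below 0.012 m and z of wrench_1 in the frame of cradle_1 between -0.0045 and 0.0015 m and angle between the x axis of wrench_1 and the x axis of cradle_1, either way round below 0.2 rad and angle between the z axis of wrench_1 and the z axis of cradle_1, either way round below 0.07 rad and linear speed of each of wrench_1, wrench_2, wrench_3, wrench_4 below 0.01 m/s and angular speed of each of wrench_1, wrench_2, wrench_3, wrench_4 below 0.1 rad/s and contact force between each of wrench_1, wrench_2, wrench_3, wrench_4 and the fingers below 0.05 N and horizontal distance between wrench_2 and cradle_2 below 0.012 m and z of wrench_2 in the frame of cradle_2 between -0.0045 and 0.0015 m and angle between the x axis of wrench_2 and the x axis of cradle_2, either way round below 0.2 rad and angle between the z axis of wrench_2 and the z axis of cradle_2, either way round below 0.07 rad and horizontal distance between wrench_3 and cradle_3 below 0.012 m and z of wrench_3 in the frame of cradle_3 between -0.0045 and 0.0015 m and angle between the x axis of wrench_3 and the x axis of cradle_3, either way round below 0.2 rad and angle between the z axis of wrench_3 and the z axis of cradle_3, either way round below 0.07 rad and horizontal distance between wrench_4 and cradle_4 below 0.012 m and z of wrench_4 in the frame of cradle_4 between -0.0045 and 0.0015 m and angle between the x axis of wrench_4 and the x axis of cradle_4, either way round below 0.2 rad and angle between the z axis of wrench_4 and the z axis of cradle_4, either way round below 0.07 rad); the robot touches nothing.
It fails at once if the kraft tub is pushed more than 20 mm or tipped (distance of tub from where it was at the start of the episode above 0.02 m or angle between tub's own z axis and vertical above 0.3 rad).
It fails at once if the roll of tape is pushed more than 20 mm or tipped (distance of tape from where it was at the start of the episode above 0.02 m or angle between tape's own z axis and vertical above 0.3 rad).
It also fails if it takes over 102 s, if anything falls off the work surface, if the arm or the gripper's body presses on something with over 40 N, if the wrist force passes 120 N, or if a joint passes its speed limit or range.

## Working session

There is one attempt and no reset: what is moved stays moved. The work goes in short steps, Python scripts to look and compute and a tool call to move; the robot and the scene stay as the last step left them, time stands still between calls to the robot, and variables do not carry over. Pictures are saved under pics/ and viewed, at most 14 in all, crops included, and the job is handed in when it is done.

Besides the shell and the picture viewer there is one more tool, called after "Emit:" as a command line: name --argument value ..., lists and objects as JSON in quotes. send_rows: Moves the arm, as the interface text tells. Its arguments: {"type":"object","properties":{"steps":{"type":"array","items":{"type":"array"}}},"required":["steps"]}

```bash
mkdir -p pics; ls; python3 - <<'E'
from cell import env
import cv2
for n in("scene","top"):
    im=env.capture(n); cv2.imwrite(f"pics/{n}0.png",im[:,:,::-1]); print(n,env.camera_params(n))
print(env.state(), env.tcp_to_grasp)
E
```

```text
pics
scene {'intrinsics': array([[518.16006529,   0.        , 327.40203861],
       [  0.        , 518.16006529, 206.08211038],
       [  0.        ,   0.        ,   1.        ]]), 'rvec': array([ 0.98873852, -2.07632636,  1.33691528]), 'tvec': array([0.53180409, 0.16756901, 1.01852848])}
top {'intrinsics': array([[372.00446304,   0.        , 321.21806639],
       [  0.        , 372.00446304, 194.82942623],
       [  0.        ,   0.        ,   1.        ]]), 'rvec': array([ 2.14606262, -2.13521779,  0.10353792]), 'tvec': array([0.22848513, 0.56609891, 0.92463526])}
{'clock': 0.1, 'joint_positions': array([ 1.38759071e+00,  2.55716013e-01,  1.07142151e-01, -4.12882251e-04,
       -1.42387890e+00, -2.84586816e-01]), 'dq': array([-3.47096383e-05, -1.36221329e-03,  2.62454690e-03,  2.65413118e-03,
       -3.34645922e-04, -1.14324644e-03]), 'joint_torque': array([-4.30379994e-03, -3.87602592e+01,  2.38473415e+01,  5.37793189e+00,
       -3.79160672e-03,  3.48388262e-06]), 'ee_pos': array([0.24776828, 0.49055061, 0.23047602]), 'tool_rot': array([ 9.72763359e-01, -2.31798878e-01, -1.61964798e-04,  8.37501744e-04]), 'wrist_force': array([ 0.80294374,  0.62456633, -1.09020886]), 'wrist_torque': array([0.00640786, 0.00464899, 0.02613734]), 'gripper_force': 0.0, 'opening': 0.9994130151696634} 0.0187
```

View pics/scene0.png

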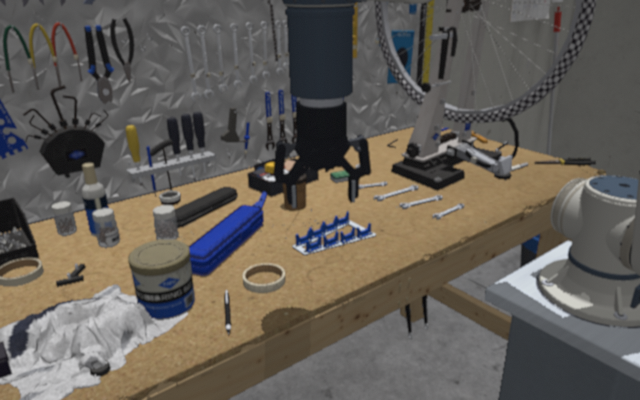

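View pics/top0.png

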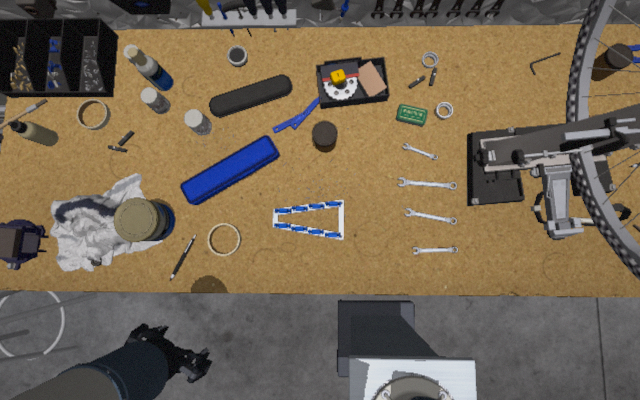

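The top view shows the wrenches at about (395-460, 140-255) and the rack at (270-345, 198-240), narrow end on the left. I'll enlarge both regions.

```bash
cat > h.py <<'E'
import numpy as np, cv2
from cell import env
def ray(name,uv,z):
    "pixels -> world xy on plane z"
    p=env.camera_params(name);R=cv2.Rodrigues(p["rvec"])[0];t=p["tvec"]
    uv=np.atleast_2d(np.array(uv,float));d=np.c_[uv,np.ones(len(uv))]@np.linalg.inv(p["intrinsics"]).T@R
    c=-R.T@t;s=(z-c[2])/d[:,2]
    return c+d*s[:,None]
def proj(name,X):
    p=env.camera_params(name)
    return cv2.projectPoints(np.atleast_2d(np.array(X,float)),p["rvec"],p["tvec"],p["intrinsics"],None)[0][:,0]
def crop(im,u0,v0,w,h,k,fn,step=5):
    c=cv2.resize(im[v0:v0+h,u0:u0+w],None,fx=k,fy=k,interpolation=cv2.INTER_CUBIC)[:,:,::-1].copy()
    for u in range(u0,u0+w,step*2):
        cv2.line(c,(int((u-u0+.5)*k),0),(int((u-u0+.5)*k),6),(0,0,255),1);cv2.putText(c,str(u),(int((u-u0)*k),16),0,.35,(0,0,255),1)
    for v in range(v0,v0+h,step*2):
        cv2.line(c,(0,int((v-v0+.5)*k)),(6,int((v-v0+.5)*k)),(0,0,255),1);cv2.putText(c,str(v),(8,int((v-v0+.5)*k)+4),0,.35,(0,0,255),1)
    cv2.imwrite(fn,c)
E
python3 - <<'E'
from h import *
im=cv2.imread("pics/top0.png")[:,:,::-1]
crop(im,268,192,82,52,9,"pics/c_rack.png"); crop(im,392,136,78,124,4.8,"pics/c_wr.png")
# wrench fits: bright, low-saturation pixels
hsv=cv2.cvtColor(im,cv2.COLOR_RGB2HSV)
m=((hsv[...,1]<50)&(hsv[...,2]>120)).astype(np.uint8); m[:, :392]=0;m[:,464:]=0;m[:138]=0;m[262:]=0
n,l,s,c=cv2.connectedComponentsWithStats(m)
for i in range(1,n):
    if s[i,4]<40: continue
    q=np.argwhere(l==i)[:,::-1]; w=ray("top",q,.006)[:,:2]; mu=w.mean(0);u=np.linalg.svd(w-mu,full_matrices=False)[2][0]
    a=(w-mu)@u; print(s[i],"mid",mu+u*(a.max()+a.min())/2,"len",np.ptp(a),"yaw",np.degrees(np.arctan2(u[1],u[0])))
print(env.camera_params("top"), -cv2.Rodrigues(env.camera_params("top")["rvec"])[0].T@env.camera_params("top")["tvec"])
E
```

```text
[403 143  35  17 133] mid [ 0.68849412 -0.0340396 ] len 0.0966183057644212 yaw -112.09989065588148
[398 177  59  13 293] mid [ 0.60063623 -0.04960115] len 0.15439624240126387 yaw 85.49710914935008
[405 208  52  17 247] mid [ 0.51312258 -0.05604273] len 0.13653503204930442 yaw 78.89162985147034
[413 247  45   8 196] mid [ 0.42585904 -0.06549624] len 0.1145989526685888 yaw -88.06744374262455
{'intrinsics': array([[372.00446304,   0.        , 321.21806639],
       [  0.        , 372.00446304, 194.82942623],
       [  0.        ,   0.        ,   1.        ]]), 'rvec': array([ 2.14606262, -2.13521779,  0.10353792]), 'tvec': array([0.22848513, 0.56609891, 0.92463526])} [0.44205708 0.20097687 0.99590041]
```

View pics/c_rack.png

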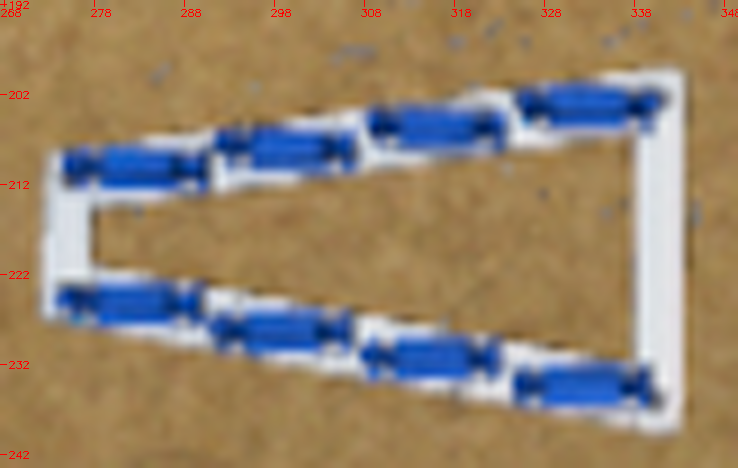

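View pics/c_wr.png

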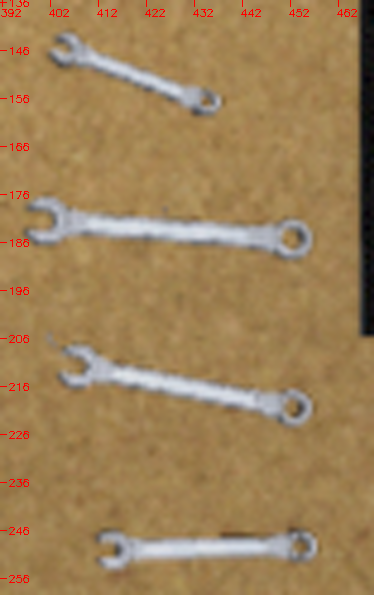

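The crops show the wrenches from top to bottom as 1, 4, 3 and 2, each with its jaw to the left. The rack's narrow end is on the left. I read the bright notch floors off the crop and fit the rack pose to them.

```bash
cat >> h.py <<'E'
W={1:((.6885,-.0340),-112.1),2:((.4259,-.0655),-88.07),3:((.5131,-.0560),-101.1),4:((.6006,-.0496),-94.5)}
def go(x,y,yaw,z=None):
    "print turn and shift needed: rotate first, then shift in tool axes"
    from scipy.spatial.transform import Rotation as R
    s=env.state();M=R.from_quat(s["tool_rot"]).as_matrix();p=s["ee_pos"]
    y0=np.degrees(np.arctan2(M[1,0],M[0,0]));d=(yaw-y0+180)%360-180
    plan(p,y0,x,y,yaw,z)
    print("tilt deg",np.degrees(np.arccos(-M[2,2])).round(2))
def plan(p,y0,x,y,yaw,z=None):
    d=(yaw-y0+180)%360-180;a=np.radians(yaw);v=np.array([x-p[0],y-p[1]])
    sx=v@[np.cos(a),np.sin(a)];sy=v@[np.sin(a),-np.cos(a)]
    print("from",np.round(p,4),"yaw %.2f"%y0,"turn z %.2f"%-d,"shift x,y units %.3f %.3f"%(sx/.03,sy/.03),"z down units","" if z is None else "%.3f"%((p[2]-z)/.03))
E
python3 - <<'E'
from h import *
from scipy.optimize import least_squares
k=lambda p:(268+p[0]/9-.5,192+p[1]/9-.5)
far=[(138,168),(290,148),(437,128),(587,105)];near=[(132,303),(283,330),(430,358),(582,386)]
P=ray("top",[k(p) for p in far+near],.02)[:,:2]
# local frame origin=cradle_1: x to far saddle, y to wide end => y axis = towards world -y
L=np.array([[ (40+14*i)/2e3,.044*i] for i in range(4)]+[[-(40+14*i)/2e3,.044*i] for i in range(4)])
def T(q,L):c,s=np.cos(q[2]),np.sin(q[2]);x=L[:,0];y=-L[:,1];return np.c_[q[0]+c*x-s*y,q[1]+s*x+c*y]
r=least_squares(lambda q:(T(q,L)-P).ravel(),[.45,.3,0])
print("yaw",np.degrees(r.x[2]),"res mm\n",(r.fun.reshape(-1,2)*1e3).round(1))
C=T(r.x,np.array([[0,.044*i] for i in range(4)]));print(C.round(4))
print("tub",ray("top",[(324,136)],.088),"tape",ray("top",[(224,240)],.01))
go(*W[2][0],W[2][1],.15)
E
```

```text
yaw -0.9870443646261275 res mm
 [[ 0.2  0.3]
 [ 0.4  0.8]
 [ 0.6 -0.3]
 [-0.1 -0.5]
 [-0.2  0. ]
 [-0.4  0.4]
 [-0.3 -0.5]
 [-0.2 -0.2]]
[[0.5066 0.3337]
 [0.5058 0.2897]
 [0.5051 0.2457]
 [0.5043 0.2017]]
tub [[0.70777937 0.22387592 0.088     ]] tape [[0.44712669 0.48953557 0.01      ]]
from [0.2478 0.4906 0.2305] yaw -26.81 turn z 61.26 shift x,y units 18.724 -5.310 z down units 2.683
tilt deg 0.1
```

Emit:
send_rows --steps '[[[0,0,6.8],[0,0,0.3],0],[[0,0,6.8],[0,0,0.3],0],[[0,0,6.8],[0,0,0.3],0],[[0,0,6.8],[0,0,0.3],0],[[0,0,6.8],[0,0,0.3],0]]'

```text
clock: 0.52
ee_pos: [0.2478, 0.4906, 0.1853]
tool_rot: [0.861, -0.509, 0.0, 0.001]
wrist_force: [-0.4, -0.8, 0.6]
opening: 0.498
gripper_force: 0.0
```

Emit:
send_rows --steps '[[[0,0,6.8],[0,0,0.3],0],[[0,0,6.8],[0,0,0.3],0],[[0,0,6.8],[0,0,0.3],0],[[0,0,6.8],[0,0,0.3],0],[[0,0,0],[0.5,-0.1,0],0]]'

```text
clock: 0.93
ee_pos: [0.2506, 0.476, 0.1474]
tool_rot: [0.717, -0.697, 0.001, 0.002]
wrist_force: [0.0, 0.8, -0.6]
opening: 0.5
gripper_force: 0.0
```

Emit:
send_rows --steps '[[[0,0,0],[0.98,-0.28,0],0],[[0,0,0],[0.98,-0.28,0],0],[[0,0,0],[0.98,-0.28,0],0],[[0,0,0],[0.98,-0.28,0],0],[[0,0,0],[0.98,-0.28,0],0]]'

```text
clock: 1.35
ee_pos: [0.2986, 0.3289, 0.1499]
tool_rot: [0.719, -0.695, 0.0, 0.0]
wrist_force: [0.0, 0.7, 0.3]
opening: 0.495
gripper_force: 0.0
```

Emit:
send_rows --steps '[[[0,0,0],[0.98,-0.28,0],0],[[0,0,0],[0.98,-0.28,0],0],[[0,0,0],[0.98,-0.28,0],0],[[0,0,0],[0.98,-0.28,0],0],[[0,0,0],[0.98,-0.28,0],0]]'

```text
clock: 1.77
ee_pos: [0.3456, 0.1835, 0.1501]
tool_rot: [0.719, -0.695, -0.0, 0.0]
wrist_force: [0.4, -0.3, 0.2]
opening: 0.503
gripper_force: 0.0
```

Emit:
send_rows --steps '[[[0,0,0],[0.98,-0.28,0],0],[[0,0,0],[0.98,-0.28,0],0],[[0,0,0],[0.98,-0.28,0],0],[[0,0,0],[0.98,-0.28,0],0],[[0,0,0],[0.98,-0.28,0],0]]'

```text
clock: 2.18
ee_pos: [0.3927, 0.0382, 0.1502]
tool_rot: [0.719, -0.695, -0.0, 0.0]
wrist_force: [1.1, 0.6, -0.2]
opening: 0.501
gripper_force: 0.0
```

Emit:
send_rows --steps '[[[0,0,0],[0.98,-0.28,0],0],[[0,0,0],[0.98,-0.28,0],0],[[0,0,0],[0.98,-0.28,0],0],[[0,0,0],[0.5,-0.1,0],0],[[0,0,0],[0,0,0],0]]'

```text
clock: 2.6
ee_pos: [0.4246, -0.0649, 0.1497]
tool_rot: [0.718, -0.696, -0.0, 0.001]
wrist_force: [0.6, 0.4, 0.8]
opening: 0.5
gripper_force: 0.0
```

```bash
python3 -c "
from h import *
go(*W[2][0],W[2][1],.002); print(env.state()['clock'],env.state()['opening'])"
```

```text
from [ 0.4246 -0.0649  0.1497] yaw -88.20 turn z -0.13 shift x,y units 0.023 -0.042 z down units 4.925
tilt deg 0.08
2.6 0.5003131118705023
```

Emit:
send_rows --steps '[[[0,0,0],[0,-0.04,0.9],0],[[0,0,0],[0,0,0.9],0],[[0,0,0],[0,0,0.9],0],[[0,0,0],[0,0,0.9],0],[[0,0,0],[0,0,0.6],-0.2]]'

```text
clock: 3.02
ee_pos: [0.424, -0.0622, 0.0219]
tool_rot: [0.719, -0.695, -0.001, 0.001]
wrist_force: [0.2, 0.1, -0.6]
opening: 0.402
gripper_force: 0.0
```

Emit:
send_rows --steps '[[[0,0,0],[0,0,0.4],-0.2],[[0,0,0],[0,0,0.28],-0.2],[[0,0,0],[0,0,0],-0.2]]'

```text
clock: 3.27
ee_pos: [0.4244, -0.0623, 0.0024]
tool_rot: [0.719, -0.695, -0.001, 0.001]
wrist_force: [0.4, -0.4, -0.6]
opening: 0.404
gripper_force: 0.0
```

```bash
python3 -c "
from h import *
crop(env.capture('top'),392,200,80,66,9,'pics/c1.png')
s=env.state();print(s['ee_pos'],s['wrist_force'])"
```

```text
[ 0.42523327 -0.06226923  0.00347707] [-0.71342414 -0.88104738  0.40175407]
```

View pics/c1.png

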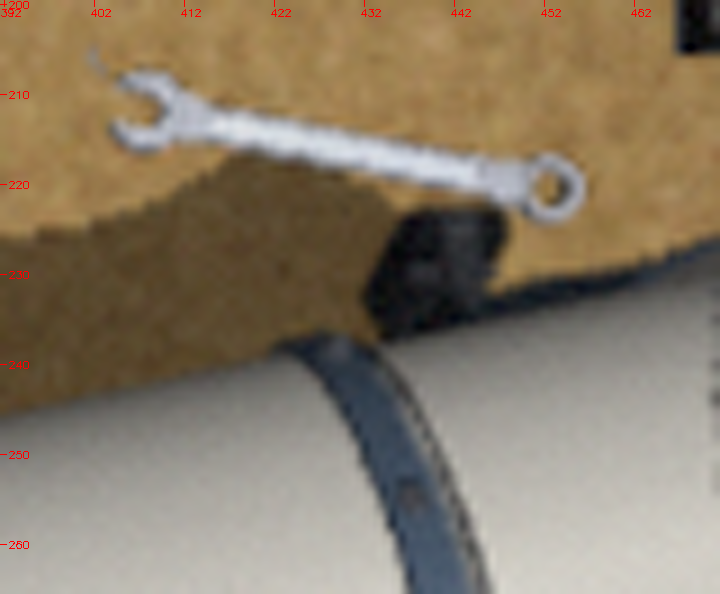

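The arm hides wrench 2 here, and the position numbers are good to about 3 mm along the shank. I correct that, grip and lift.

Emit:
send_rows --steps '[[[0,0,0],[0.1,0,0],-0.2],[[0,0,0],[0,0,0],-1],[[0,0,0],[0,0,0],-1],[[0,0,0],[0,0,0],-1],[[0,0,0],[0,0,0],-1]]'

```text
clock: 3.73
ee_pos: [0.4266, -0.0654, 0.0049]
tool_rot: [0.719, -0.695, 0.001, -0.001]
wrist_force: [-2.2, 0.4, 6.5]
opening: 0.081
gripper_force: 58.9
```

Emit:
send_rows --steps '[[[0,0,0],[0,0,0],-1],[[0,0,0],[0,0,-0.3],-1],[[0,0,0],[0,0,-0.9],-1],[[0,0,0],[0,0,-0.9],-1],[[0,0,0],[0,0,-0.9],-1]]'

```text
clock: 4.15
ee_pos: [0.4255, -0.0655, 0.0951]
tool_rot: [0.719, -0.695, -0.0, 0.0]
wrist_force: [1.2, 0.8, -0.6]
opening: 0.078
gripper_force: 58.7
```

```bash
cat >> h.py <<'E'
C={1:(.5066,.3337),2:(.5058,.2897),3:(.5051,.2457),4:(.5043,.2017)}
E
python3 -c "
from h import *
s=env.state();print(s['opening']*85,s['gripper_force'])
go(*C[2],-.99,.1)"
```

```text
6.6588578596505466 58.71953308582306
from [ 0.4255 -0.0655  0.0951] yaw -88.01 turn z -87.02 shift x,y units 2.473 -11.884 z down units -0.163
tilt deg 0.02
```

Emit:
send_rows --steps '[[[0,0,-6.7],[0,0,0],-1],[[0,0,-6.7],[0,0,0],-1],[[0,0,-6.7],[0,0,0],-1],[[0,0,-6.7],[0,0,0],-1],[[0,0,-6.7],[0,0,0],-1]]'

```text
clock: 4.57
ee_pos: [0.4258, -0.0654, 0.0941]
tool_rot: [0.89, -0.455, 0.0, -0.0]
wrist_force: [0.2, 0.3, -1.2]
opening: 0.079
gripper_force: 58.8
```

Emit:
send_rows --steps '[[[0,0,-6.7],[0,0,0],-1],[[0,0,-6.7],[0,0,0],-1],[[0,0,-6.7],[0,0,0],-1],[[0,0,-6.7],[0,0,0],-1],[[0,0,-6.7],[0,0,0],-1]]'

```text
clock: 4.98
ee_pos: [0.4258, -0.0654, 0.0941]
tool_rot: [0.984, -0.18, 0.0, -0.0]
wrist_force: [-0.0, 0.6, -1.3]
opening: 0.076
gripper_force: 58.8
```

Emit:
send_rows --steps '[[[0,0,-6.7],[0,0,0],-1],[[0,0,-6.7],[0,0,0],-1],[[0,0,-6.6],[0,0,0],-1],[[0,0,0],[0.1,-0.5,0],-1],[[0,0,0],[0.2,-0.95,0],-1]]'

```text
clock: 5.4
ee_pos: [0.435, -0.023, 0.094]
tool_rot: [1.0, -0.01, -0.0, 0.0]
wrist_force: [0.6, 0.3, -0.6]
opening: 0.082
gripper_force: 58.8
```

Emit:
send_rows --steps '[[[0,0,0],[0.2,-0.95,0],-1],[[0,0,0],[0.2,-0.95,0],-1],[[0,0,0],[0.2,-0.95,0],-1],[[0,0,0],[0.2,-0.95,0],-1],[[0,0,0],[0.2,-0.95,0],-1]]'

```text
clock: 5.82
ee_pos: [0.4682, 0.1213, 0.0942]
tool_rot: [1.0, -0.009, 0.0, -0.0]
wrist_force: [0.5, -0.3, -0.3]
opening: 0.079
gripper_force: 58.8
```

Emit:
send_rows --steps '[[[0,0,0],[0.2,-0.95,0],-1],[[0,0,0],[0.2,-0.95,0],-1],[[0,0,0],[0.2,-0.95,0],-1],[[0,0,0],[0.2,-0.95,0],-1],[[0,0,0],[0.2,-0.95,0],-1]]'

```text
clock: 6.23
ee_pos: [0.5006, 0.2633, 0.094]
tool_rot: [1.0, -0.009, 0.0, -0.0]
wrist_force: [0.1, -0.1, -0.5]
opening: 0.075
gripper_force: 58.8
```

Emit:
send_rows --steps '[[[0,0,0],[0.1,-0.5,0],-1],[[0,0,0],[0,0,0],-1],[[0,0,0],[0,0,0],-1]]'

```text
clock: 6.48
ee_pos: [0.5036, 0.2773, 0.0936]
tool_rot: [1.0, -0.008, -0.0, 0.0]
wrist_force: [-0.3, -0.2, -0.3]
opening: 0.075
gripper_force: 58.8
```

```bash
python3 -c "
from h import *
go(*C[2],-.99,.0234)
crop(env.capture('scene'),270,170,130,95,6,'pics/c2.png')"
```

```text
from [0.5036 0.2773 0.0936] yaw -0.95 turn z 0.04 shift x,y units 0.065 -0.414 z down units 2.339
tilt deg 0.03
```

View pics/c2.png

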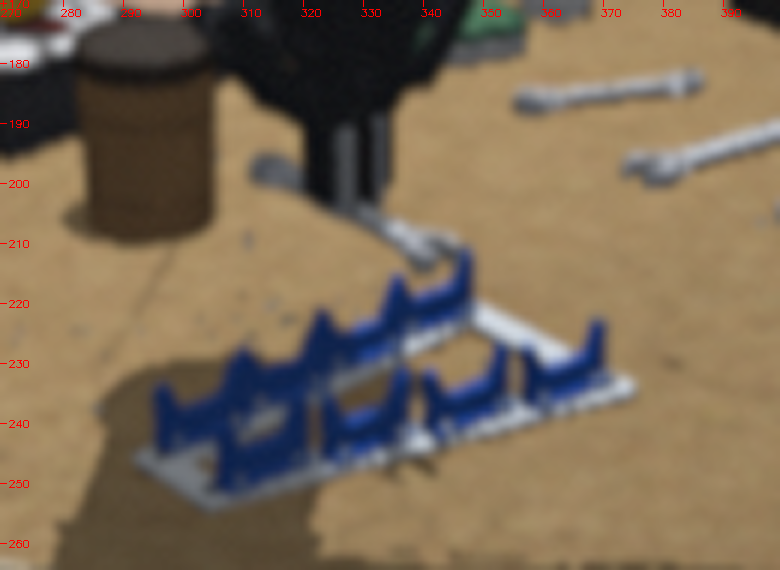

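Wrench 2 hangs flat in the finger tips, clear of the tub. I lower it into place 2.

Emit:
send_rows --steps '[[[0,0,0],[0.065,-0.414,0],-1],[[0,0,0],[0,0,0.6],-1],[[0,0,0],[0,0,0.6],-1],[[0,0,0],[0,0,0.5],-1],[[0,0,0],[0,0,0.4],-1]]'

```text
clock: 6.95
ee_pos: [0.5056, 0.2884, 0.0298]
tool_rot: [1.0, -0.009, -0.0, 0.0]
wrist_force: [-0.8, 0.3, -0.4]
opening: 0.075
gripper_force: 58.8
```

Emit:
send_rows --steps '[[[0,0,0],[0,0,0.2],-1],[[0,0,0],[0,0,0],-1],[[0,0,0],[0,0,0],-1]]'

```text
clock: 7.2
ee_pos: [0.5064, 0.2891, 0.0254]
tool_rot: [1.0, -0.009, 0.0, -0.0]
wrist_force: [-0.8, 0.0, 0.6]
opening: 0.079
gripper_force: 58.8
```

```bash
python3 -c "
from h import *
go(*C[2],-.99,.0234)
crop(env.capture('scene'),270,170,130,95,6,'pics/c3.png')"
```

```text
from [0.5064 0.2891 0.0254] yaw -1.02 turn z -0.03 shift x,y units -0.019 -0.021 z down units 0.067
tilt deg 0.04
```

View pics/c3.png

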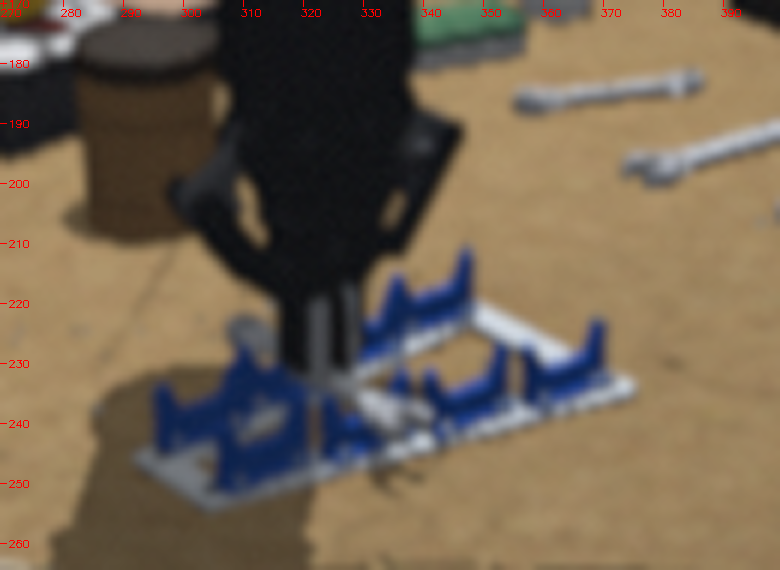

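It sits in the notches. I set it down, release and lift.

Emit:
send_rows --steps '[[[0,0,0],[0,0,0.06],-1],[[0,0,0],[0,0,0],-1],[[0,0,0],[0,0,0],-0.5],[[0,0,0],[0,0,0],-0.5],[[0,0,0],[0,0,0],-0.5]]'

```text
clock: 7.67
ee_pos: [0.5062, 0.2892, 0.0233]
tool_rot: [1.0, -0.009, 0.0, -0.0]
wrist_force: [0.1, -0.1, 0.6]
opening: 0.252
gripper_force: 0.0
```

Emit:
send_rows --steps '[[[0,0,0],[0,0,-0.2],-0.5],[[0,0,0],[0,0,-0.7],-0.5],[[0,0,0],[0,0,-0.9],-0.5],[[0,0,0],[0,0,-0.7],-0.5],[[0,0,0],[0,0,0],-0.5]]'

```text
clock: 8.08
ee_pos: [0.5087, 0.2908, 0.1038]
tool_rot: [1.0, -0.008, 0.004, -0.003]
wrist_force: [0.7, 0.6, 1.2]
opening: 0.249
gripper_force: 0.0
```

```bash
python3 -c "
from h import *
go(*W[3][0],W[3][1],.0055);print(env.state()['opening'])
plan((*W[3][0],.1),-101.1,*C[3],-.99,.0245)
plan((*C[3],.1),-.99,*W[4][0],W[4][1],.0055)
plan((*W[4][0],.1),-94.5,*C[4],-.99,.0245)
plan((*C[4],.1),-.99,*W[1][0],W[1][1],.0055)
plan((*W[1][0],.1),-112.1,*C[1],-.99,.0245)
"
```

```text
from [0.5087 0.2908 0.1038] yaw -0.95 turn z 100.15 shift x,y units 11.317 -2.368 z down units 3.278
tilt deg 0.54
0.24931574892079145
from [ 0.5131 -0.056   0.1   ] yaw -101.10 turn z -100.11 shift x,y units -0.440 -10.051 z down units 2.517
from [0.5051 0.2457 0.1   ] yaw -0.99 turn z 93.51 shift x,y units 9.563 -3.946 z down units 3.150
from [ 0.6006 -0.0496  0.1   ] yaw -94.50 turn z -93.51 shift x,y units -3.354 -8.320 z down units 2.517
from [0.5043 0.2017 0.1   ] yaw -0.99 turn z 111.11 shift x,y units 4.969 -8.645 z down units 3.150
from [ 0.6885 -0.034   0.1   ] yaw -112.10 turn z -111.11 shift x,y units -6.274 -12.150 z down units 2.517
```

Emit:
send_rows --steps '[[[0,0,7.15],[0,0,0],-0.3],[[0,0,7.15],[0,0,0],-0.3],[[0,0,7.15],[0,0,0],-0.3],[[0,0,7.15],[0,0,0],-0.3],[[0,0,7.15],[0,0,0],-0.3]]'

```text
clock: 8.5
ee_pos: [0.506, 0.2891, 0.0983]
tool_rot: [0.948, -0.318, 0.0, -0.0]
wrist_force: [0.3, 0.6, -1.0]
opening: 0.352
gripper_force: 0.0
```

Emit:
send_rows --steps '[[[0,0,7.15],[0,0,0],-0.3],[[0,0,7.15],[0,0,0],-0.3],[[0,0,7.15],[0,0,0],-0.3],[[0,0,7.15],[0,0,0],-0.3],[[0,0,7.15],[0,0,0],-0.3]]'

```text
clock: 8.92
ee_pos: [0.506, 0.2892, 0.0983]
tool_rot: [0.805, -0.594, 0.0, -0.0]
wrist_force: [-0.1, 0.2, -0.4]
opening: 0.35
gripper_force: 0.0
```

Emit:
send_rows --steps '[[[0,0,7.15],[0,0,0],-0.3],[[0,0,7.15],[0,0,0],-0.3],[[0,0,7.15],[0,0,0],-0.3],[[0,0,7.15],[0,0,0],-0.3],[[0,0,0],[0.87,-0.182,0],-0.3]]'

```text
clock: 9.33
ee_pos: [0.5067, 0.2651, 0.098]
tool_rot: [-0.634, 0.774, 0.0, 0.001]
wrist_force: [1.3, -0.5, 0.8]
opening: 0.348
gripper_force: 0.0
```

Emit:
send_rows --steps '[[[0,0,0],[0.87,-0.182,0],-0.3],[[0,0,0],[0.87,-0.182,0],-0.3],[[0,0,0],[0.87,-0.182,0],-0.3],[[0,0,0],[0.87,-0.182,0],-0.3],[[0,0,0],[0.87,-0.182,0],-0.3]]'

```text
clock: 9.75
ee_pos: [0.5079, 0.1279, 0.0984]
tool_rot: [-0.635, 0.772, -0.0, 0.0]
wrist_force: [1.4, 0.8, 0.6]
opening: 0.353
gripper_force: 0.0
```

Emit:
send_rows --steps '[[[0,0,0],[0.87,-0.182,0],-0.3],[[0,0,0],[0.87,-0.182,0],-0.3],[[0,0,0],[0.87,-0.182,0],-0.3],[[0,0,0],[0.87,-0.182,0],-0.3],[[0,0,0],[0.87,-0.182,0],-0.3]]'

```text
clock: 10.17
ee_pos: [0.5096, -0.0054, 0.0984]
tool_rot: [-0.635, 0.772, -0.0, 0.0]
wrist_force: [-0.1, 0.4, -0.1]
opening: 0.346
gripper_force: 0.0
```

Emit:
send_rows --steps '[[[0,0,0],[0.87,-0.182,0],-0.3],[[0,0,0],[0.87,-0.182,0],-0.3],[[0,0,0],[0,0,0],-0.3],[[0,0,0],[0,0,0],-0.3],[[0,0,0],[0,0,0],-0.3]]'

```text
clock: 10.58
ee_pos: [0.5104, -0.0573, 0.0982]
tool_rot: [-0.635, 0.772, -0.0, 0.0]
wrist_force: [0.2, 0.7, -0.7]
opening: 0.351
gripper_force: 0.0
```

```bash
python3 -c "
from h import *
go(*W[3][0],W[3][1],.0055)
im=env.capture('scene');crop(im,270,190,110,80,7,'pics/c4.png')
"
```

```text
from [ 0.5104 -0.0573  0.0982] yaw -101.13 turn z -0.03 shift x,y units -0.061 -0.080 z down units 3.091
tilt deg 0.02
```

View pics/c4.png

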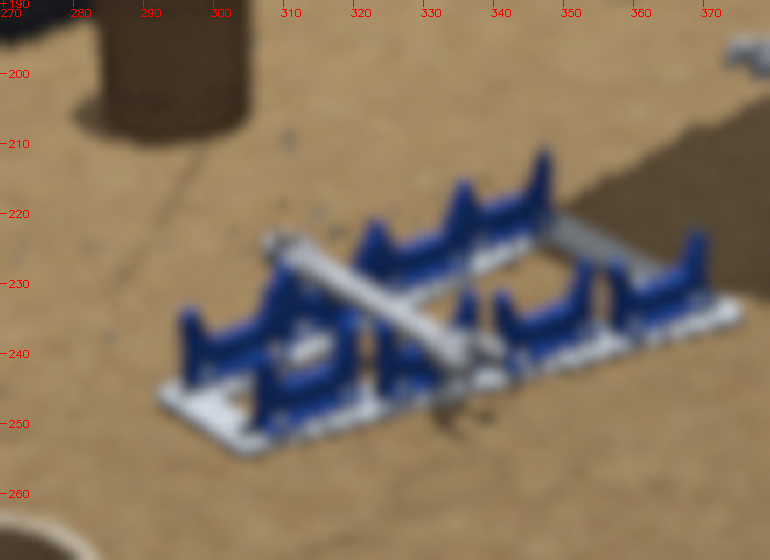

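Wrench 2 lies in place 2. I compare its apparent ends with the projection of a seated one.

```bash
python3 -c "
from h import *
for dz in (.0275,.035):
  print(proj('scene',[[.5058+d,.2897-d*.0172,dz] for d in (.06,.03,0,-.03,-.06)]).round(1).tolist())
print(proj('scene',[[.5058+27*s/1e3,.2897+dy,.033] for s in(1,-1) for dy in (.018,-.018)]).round(1).tolist())
"
```

```text
[[307.6, 222.9], [315.0, 227.2], [322.7, 231.7], [330.7, 236.4], [338.9, 241.2]]
[[307.5, 220.1], [315.0, 224.4], [322.7, 228.8], [330.7, 233.5], [338.9, 238.3]]
[[309.5, 227.8], [321.6, 223.5], [323.8, 236.1], [336.1, 231.4]]
```

Heights and ends agree with a seated wrench to about 1 px. Now wrench 3.

Emit:
send_rows --steps '[[[0,0,0],[-0.06,-0.08,0.5],-0.3],[[0,0,0],[0,0,0.9],-0.3],[[0,0,0],[0,0,0.9],-0.3],[[0,0,0],[0,0,0.5],-0.3],[[0,0,0],[0,0,0.25],-0.3]]'

```text
clock: 11.05
ee_pos: [0.5115, -0.0553, 0.0043]
tool_rot: [-0.636, 0.772, 0.001, -0.002]
wrist_force: [-0.8, 1.2, -0.4]
opening: 0.352
gripper_force: 0.0
```

Emit:
send_rows --steps '[[[0,0,0],[0,0,0],-0.3],[[0,0,0],[0,0,0],-1],[[0,0,0],[0,0,0],-1],[[0,0,0],[0,0,0],-1],[[0,0,0],[0,0,0],-1]]'

```text
clock: 11.47
ee_pos: [0.5139, -0.056, 0.0076]
tool_rot: [-0.635, 0.772, -0.001, 0.001]
wrist_force: [0.3, 1.2, 2.6]
opening: -0.004
gripper_force: 1.8
```

Emit:
send_rows --steps '[[[0,0,0],[0,0,-0.3],-1],[[0,0,0],[0,0,-0.9],-1],[[0,0,0],[0,0,-0.9],-1],[[0,0,0],[0,0,-0.9],-1],[[0,0,0],[0,0,0],-1]]'

```text
clock: 11.88
ee_pos: [0.5168, -0.0563, 0.1034]
tool_rot: [-0.636, 0.772, -0.004, 0.004]
wrist_force: [0.9, -0.0, 0.2]
opening: 0.002
gripper_force: 0.0
```

```bash
python3 -c "
from h import *
go(*C[3],-.99,.0245)
"
```

```text
from [ 0.5168 -0.0563  0.1034] yaw -101.04 turn z -100.05 shift x,y units -0.564 -10.060 z down units 2.628
tilt deg 0.64
```

The fingers closed on nothing, so that grasp was too high. I check whether wrench 3 moved.

Emit:
send_rows --steps '[[[0,0,0],[0,0,0],-0.3],[[0,0,0],[0,0,0],-0.3],[[0,0,0],[0,0,0],-0.3]]'

```text
clock: 12.13
ee_pos: [0.5123, -0.0562, 0.0959]
tool_rot: [-0.635, 0.772, 0.001, -0.001]
wrist_force: [-0.2, -0.1, 0.0]
opening: 0.35
gripper_force: 0.0
```

```bash
python3 -c "
from h import *
go(*W[3][0],W[3][1],.003)
im=env.capture('scene');crop(im,360,170,120,60,6.5,'pics/c5.png')
# expected ends of wrench 3 if unmoved
a=np.radians(-101.1);u=np.array([np.cos(a),np.sin(a),0])
print(proj('scene',[np.array([*W[3][0],.0075])+d*u for d in(-.07,0,.07)]).round(1).tolist())
"
```

```text
from [ 0.5123 -0.0562  0.0959] yaw -101.11 turn z -0.01 shift x,y units -0.012 -0.025 z down units 3.097
tilt deg 0.1
[[399.4, 205.5], [420.6, 200.4], [441.0, 195.6]]
```

View pics/c5.png

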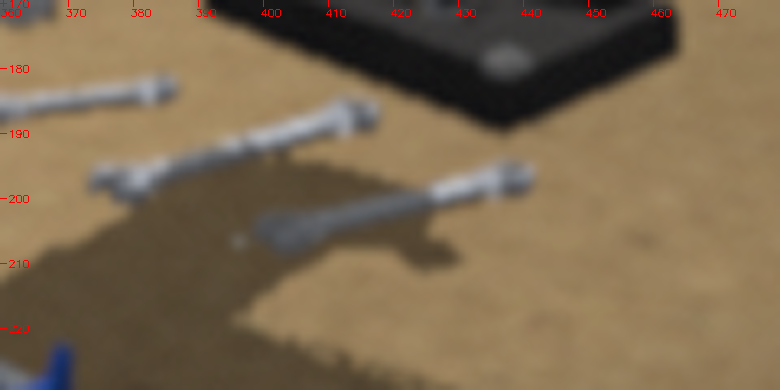

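Wrench 3 is unmoved, with its ends at (398, 205) and (441, 197). I retry lower.

Emit:
send_rows --steps '[[[0,0,0],[0,-0.02,0.5],-0.3],[[0,0,0],[0,0,0.9],-0.3],[[0,0,0],[0,0,0.9],-0.3],[[0,0,0],[0,0,0.5],-0.3],[[0,0,0],[0,0,0.2],-0.3]]'

```text
clock: 12.6
ee_pos: [0.511, -0.0566, 0.0032]
tool_rot: [-0.635, 0.772, 0.002, -0.003]
wrist_force: [-0.4, 0.5, 0.5]
opening: 0.352
gripper_force: 0.0
```

Emit:
send_rows --steps '[[[0,0,0],[0,0,0.08],-0.3],[[0,0,0],[0,0,0],-0.3],[[0,0,0],[0,0,0],-1],[[0,0,0],[0,0,0],-1],[[0,0,0],[0,0,0],-1]]'

```text
clock: 13.02
ee_pos: [0.5146, -0.0562, 0.0055]
tool_rot: [-0.636, 0.772, -0.001, 0.001]
wrist_force: [0.0, 0.8, 3.7]
opening: 0.085
gripper_force: 58.7
```

Emit:
send_rows --steps '[[[0,0,0],[0,0,0],-1],[[0,0,0],[0,0,0],-1]]'

```text
clock: 13.18
ee_pos: [0.5147, -0.0562, 0.0054]
tool_rot: [-0.636, 0.772, -0.001, 0.001]
wrist_force: [-0.7, 0.8, 6.1]
opening: 0.086
gripper_force: 59.3
```

Emit:
send_rows --steps '[[[0,0,0],[0,0,-0.3],-1],[[0,0,0],[0,0,-0.9],-1],[[0,0,0],[0,0,-0.9],-1],[[0,0,0],[0,0,-0.9],-1],[[0,0,0],[0,0,0],-1]]'

```text
clock: 13.6
ee_pos: [0.5171, -0.0564, 0.1003]
tool_rot: [-0.636, 0.772, -0.003, 0.004]
wrist_force: [1.2, -0.1, 0.2]
opening: 0.086
gripper_force: 58.7
```

Emit:
send_rows --steps '[[[0,0,-7.15],[0,0,0],-1],[[0,0,-7.15],[0,0,0],-1],[[0,0,-7.15],[0,0,0],-1],[[0,0,-7.15],[0,0,0],-1],[[0,0,-7.15],[0,0,0],-1]]'

```text
clock: 14.02
ee_pos: [0.5134, -0.0563, 0.0944]
tool_rot: [0.843, -0.537, -0.0, -0.0]
wrist_force: [0.1, -0.9, -0.3]
opening: 0.084
gripper_force: 58.7
```

Emit:
send_rows --steps '[[[0,0,-7.15],[0,0,0],-1],[[0,0,-7.15],[0,0,0],-1],[[0,0,-7.15],[0,0,0],-1],[[0,0,-7.15],[0,0,0],-1],[[0,0,-7.15],[0,0,0],-1]]'

```text
clock: 14.43
ee_pos: [0.5134, -0.0563, 0.0944]
tool_rot: [0.968, -0.253, -0.0, -0.0]
wrist_force: [0.8, 0.6, -0.6]
opening: 0.089
gripper_force: 58.7
```

Emit:
send_rows --steps '[[[0,0,-7.15],[0,0,0],-1],[[0,0,-7.15],[0,0,0],-1],[[0,0,-7.15],[0,0,0],-1],[[0,0,-7.15],[0,0,0],-1],[[0,0,0],[-0.04,-0.9,0],-1]]'

```text
clock: 14.85
ee_pos: [0.5126, -0.0315, 0.0944]
tool_rot: [1.0, -0.006, -0.0, 0.0]
wrist_force: [0.9, -0.2, 0.1]
opening: 0.088
gripper_force: 58.7
```

Emit:
send_rows --steps '[[[0,0,0],[-0.04,-0.9,0],-1],[[0,0,0],[-0.04,-0.9,0],-1],[[0,0,0],[-0.04,-0.9,0],-1],[[0,0,0],[-0.04,-0.9,0],-1],[[0,0,0],[-0.04,-0.9,0],-1]]'

```text
clock: 15.27
ee_pos: [0.5089, 0.1071, 0.0945]
tool_rot: [1.0, -0.009, -0.0, -0.0]
wrist_force: [1.1, 0.1, -0.8]
opening: 0.089
gripper_force: 58.7
```

Emit:
send_rows --steps '[[[0,0,0],[-0.04,-0.9,0],-1],[[0,0,0],[-0.04,-0.9,0],-1],[[0,0,0],[-0.04,-0.9,0],-1],[[0,0,0],[-0.04,-0.9,0],-1],[[0,0,0],[-0.04,-0.9,0],-1]]'

```text
clock: 15.68
ee_pos: [0.5052, 0.2422, 0.0945]
tool_rot: [1.0, -0.009, -0.0, -0.0]
wrist_force: [1.5, -0.3, -1.1]
opening: 0.084
gripper_force: 58.7
```

Emit:
send_rows --steps '[[[0,0,0],[0,-0.15,0],-1],[[0,0,0],[0,0,0],-1],[[0,0,0],[0,0,0],-1],[[0,0,0],[0,0,0],-1]]'

```text
clock: 16.02
ee_pos: [0.5056, 0.2444, 0.0942]
tool_rot: [1.0, -0.009, -0.0, 0.0]
wrist_force: [0.5, 0.9, -1.0]
opening: 0.086
gripper_force: 58.8
```

```bash
python3 -c "
from h import *
go(*C[3],-.99,.0238)
"
```

```text
from [0.5056 0.2444 0.0942] yaw -1.05 turn z -0.06 shift x,y units -0.017 -0.043 z down units 2.347
tilt deg 0.03
```

Emit:
send_rows --steps '[[[0,0,0],[-0.02,-0.04,0.4],-1],[[0,0,0],[0,0,0.6],-1],[[0,0,0],[0,0,0.6],-1],[[0,0,0],[0,0,0.4],-1],[[0,0,0],[0,0,0.2],-1]]'

```text
clock: 16.43
ee_pos: [0.5043, 0.2447, 0.0265]
tool_rot: [1.0, -0.01, -0.001, 0.001]
wrist_force: [0.3, 0.1, -0.9]
opening: 0.087
gripper_force: 58.8
```

Emit:
send_rows --steps '[[[0,0,0],[0,0,0.14],-1],[[0,0,0],[0,0,0],-1],[[0,0,0],[0,0,0],-0.5],[[0,0,0],[0,0,0],-0.5],[[0,0,0],[0,0,0],-0.5]]'

```text
clock: 16.85
ee_pos: [0.5056, 0.2468, 0.0246]
tool_rot: [1.0, -0.009, 0.001, -0.0]
wrist_force: [-0.5, -0.2, 0.3]
opening: 0.252
gripper_force: 0.0
```

Emit:
send_rows --steps '[[[0,0,0],[0,0,-0.2],-0.5],[[0,0,0],[0,0,-0.7],-0.5],[[0,0,0],[0,0,-0.9],-0.5],[[0,0,0],[0,0,-0.7],-0.5],[[0,0,0],[0,0,0],-0.3]]'

```text
clock: 17.27
ee_pos: [0.508, 0.2482, 0.1047]
tool_rot: [1.0, -0.008, 0.004, -0.002]
wrist_force: [1.0, -0.1, 0.7]
opening: 0.347
gripper_force: 0.0
```

Emit:
send_rows --steps '[[[0,0,6.68],[0,0,0],-0.3],[[0,0,6.68],[0,0,0],-0.3],[[0,0,6.68],[0,0,0],-0.3],[[0,0,6.68],[0,0,0],-0.3],[[0,0,6.68],[0,0,0],-0.3]]'

```text
clock: 17.68
ee_pos: [0.5052, 0.2467, 0.0993]
tool_rot: [0.954, -0.298, 0.0, -0.0]
wrist_force: [-0.5, 0.5, 0.7]
opening: 0.349
gripper_force: 0.0
```

Emit:
send_rows --steps '[[[0,0,6.68],[0,0,0],-0.3],[[0,0,6.68],[0,0,0],-0.3],[[0,0,6.68],[0,0,0],-0.3],[[0,0,6.68],[0,0,0],-0.3],[[0,0,6.68],[0,0,0],-0.3]]'

```text
clock: 18.1
ee_pos: [0.5052, 0.2467, 0.0993]
tool_rot: [0.828, -0.56, 0.0, -0.0]
wrist_force: [0.5, 0.2, -0.9]
opening: 0.348
gripper_force: 0.0
```

Emit:
send_rows --steps '[[[0,0,6.68],[0,0,0],-0.3],[[0,0,6.68],[0,0,0],-0.3],[[0,0,6.68],[0,0,0],-0.3],[[0,0,6.68],[0,0,0],-0.3],[[0,0,0],[0.87,-0.36,0],-0.3]]'

```text
clock: 18.52
ee_pos: [0.5135, 0.2225, 0.0992]
tool_rot: [-0.677, 0.736, 0.0, 0.001]
wrist_force: [1.0, -0.3, -0.9]
opening: 0.355
gripper_force: 0.0
```

Emit:
send_rows --steps '[[[0,0,0],[0.87,-0.36,0],-0.3],[[0,0,0],[0.87,-0.36,0],-0.3],[[0,0,0],[0.87,-0.36,0],-0.3],[[0,0,0],[0.87,-0.36,0],-0.3],[[0,0,0],[0.87,-0.36,0],-0.3]]'

```text
clock: 18.93
ee_pos: [0.5577, 0.0842, 0.0994]
tool_rot: [-0.679, 0.734, -0.0, 0.0]
wrist_force: [0.1, -1.4, 0.1]
opening: 0.35
gripper_force: 0.0
```

Emit:
send_rows --steps '[[[0,0,0],[0.87,-0.36,0],-0.3],[[0,0,0],[0.87,-0.36,0],-0.3],[[0,0,0],[0.87,-0.36,0],-0.3],[[0,0,0],[0.87,-0.36,0],-0.3],[[0,0,0],[0.87,-0.36,0],-0.3]]'

```text
clock: 19.35
ee_pos: [0.6013, -0.0503, 0.0993]
tool_rot: [-0.679, 0.734, -0.0, 0.0]
wrist_force: [0.3, 0.4, -0.1]
opening: 0.349
gripper_force: 0.0
```

Emit:
send_rows --steps '[[[0,0,0],[0,0,0],-0.3],[[0,0,0],[0,0,0],-0.3],[[0,0,0],[0,0,0],-0.3],[[0,0,0],[0,0,0],-0.3]]'

```text
clock: 19.68
ee_pos: [0.6008, -0.0482, 0.0991]
tool_rot: [-0.679, 0.734, 0.0, 0.0]
wrist_force: [1.1, 0.1, 0.1]
opening: 0.352
gripper_force: 0.0
```

```bash
python3 -c "
from h import *
go(*W[4][0],W[4][1],.003)
im=env.capture('scene');crop(im,270,190,110,80,7,'pics/c6.png')
print(proj('scene',[[.5051+d,.2457-d*.0172,.0275] for d in (.07,0,-.07)]).round(1).tolist())
"
```

```text
from [ 0.6008 -0.0482  0.0991] yaw -94.48 turn z 0.02 shift x,y units 0.047 0.002 z down units 3.205
tilt deg 0.01
[[319.7, 216.6], [337.5, 226.4], [356.8, 237.1]]
```

View pics/c6.png

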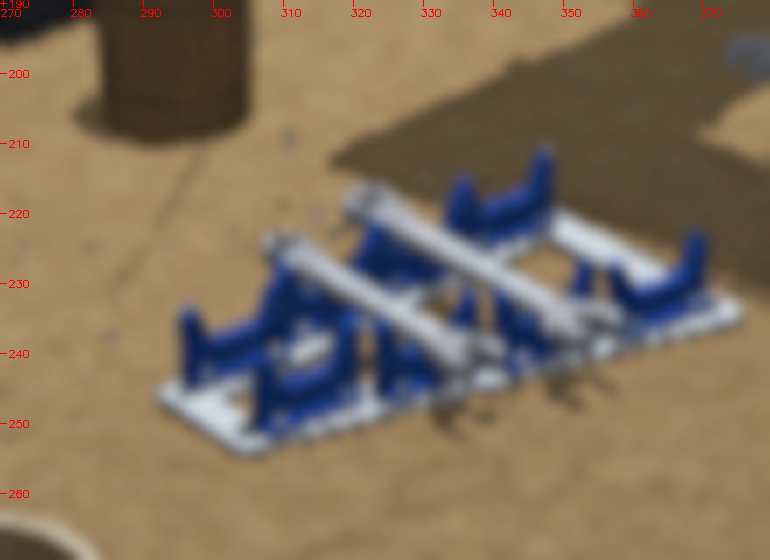

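Wrench 3 lies seated, with its ends at (319, 217) and (357, 235) as projected. Next is wrench 4.

Emit:
send_rows --steps '[[[0,0,0],[0.05,0,0.5],-0.3],[[0,0,0],[0,0,0.9],-0.3],[[0,0,0],[0,0,0.9],-0.3],[[0,0,0],[0,0,0.6],-0.3],[[0,0,0],[0,0,0.2],-0.3]]'

```text
clock: 20.15
ee_pos: [0.5984, -0.0496, 0.0029]
tool_rot: [-0.679, 0.734, 0.002, -0.002]
wrist_force: [-0.6, 0.3, 0.0]
opening: 0.348
gripper_force: 0.0
```

Emit:
send_rows --steps '[[[0,0,0],[0,0,0.09],-0.3],[[0,0,0],[0,0,0],-0.3],[[0,0,0],[0,0,0],-1],[[0,0,0],[0,0,0],-1],[[0,0,0],[0,0,0],-1]]'

```text
clock: 20.57
ee_pos: [0.602, -0.0502, 0.0051]
tool_rot: [-0.679, 0.734, -0.001, 0.001]
wrist_force: [-1.1, 1.5, 5.1]
opening: 0.104
gripper_force: 58.7
```

Emit:
send_rows --steps '[[[0,0,0],[0,0,0],-1],[[0,0,0],[0,0,0],-1]]'

```text
clock: 20.73
ee_pos: [0.602, -0.0502, 0.005]
tool_rot: [-0.679, 0.734, -0.001, 0.001]
wrist_force: [-1.0, 1.0, 6.8]
opening: 0.101
gripper_force: 59.0
```

Emit:
send_rows --steps '[[[0,0,0],[0,0,-0.3],-1],[[0,0,0],[0,0,-0.9],-1],[[0,0,0],[0,0,-0.9],-1],[[0,0,0],[0,0,-0.9],-1],[[0,0,0],[0,0,0],-1]]'

```text
clock: 21.15
ee_pos: [0.6044, -0.0508, 0.1003]
tool_rot: [-0.679, 0.734, -0.004, 0.004]
wrist_force: [0.9, 0.2, -0.7]
opening: 0.104
gripper_force: 58.8
```

Emit:
send_rows --steps '[[[0,0,0],[0,0,0],-1],[[0,0,0],[0,0,0],-1]]'

```text
clock: 21.32
ee_pos: [0.6003, -0.0504, 0.0931]
tool_rot: [-0.679, 0.735, 0.0, -0.0]
wrist_force: [-0.7, 0.0, -1.5]
opening: 0.102
gripper_force: 58.7
```

```bash
python3 -c "
from h import *
go(*C[4],-.99,.0238)
"
```

```text
from [ 0.6003 -0.0504  0.0931] yaw -94.54 turn z -93.55 shift x,y units -3.344 -8.347 z down units 2.309
tilt deg 0.05
```

Emit:
send_rows --steps '[[[0,0,-6.68],[0,0,0],-1],[[0,0,-6.68],[0,0,0],-1],[[0,0,-6.68],[0,0,0],-1],[[0,0,-6.68],[0,0,0],-1],[[0,0,-6.68],[0,0,0],-1]]'

```text
clock: 21.73
ee_pos: [0.5997, -0.0505, 0.0916]
tool_rot: [0.862, -0.506, -0.001, 0.001]
wrist_force: [0.6, -0.4, -1.5]
opening: 0.102
gripper_force: 58.7
```

Emit:
send_rows --steps '[[[0,0,-6.68],[0,0,0],-1],[[0,0,-6.68],[0,0,0],-1],[[0,0,-6.68],[0,0,0],-1],[[0,0,-6.68],[0,0,0],-1],[[0,0,-6.68],[0,0,0],-1]]'

```text
clock: 22.15
ee_pos: [0.5997, -0.0505, 0.0916]
tool_rot: [0.972, -0.237, -0.002, 0.0]
wrist_force: [-0.1, -0.3, -0.5]
opening: 0.1
gripper_force: 58.7
```

Emit:
send_rows --steps '[[[0,0,-6.68],[0,0,0],-1],[[0,0,-6.68],[0,0,0],-1],[[0,0,-6.68],[0,0,0],-1],[[0,0,-6.68],[0,0,0],-1],[[0,0,0],[-0.33,-0.83,0],-1]]'

```text
clock: 22.57
ee_pos: [0.5911, -0.0281, 0.0914]
tool_rot: [1.0, -0.007, -0.001, 0.001]
wrist_force: [1.4, 0.6, -1.5]
opening: 0.104
gripper_force: 58.8
```

Emit:
send_rows --steps '[[[0,0,0],[-0.33,-0.83,0],-1],[[0,0,0],[-0.33,-0.83,0],-1],[[0,0,0],[-0.33,-0.83,0],-1],[[0,0,0],[-0.33,-0.83,0],-1],[[0,0,0],[-0.33,-0.83,0],-1]]'

```text
clock: 22.98
ee_pos: [0.5424, 0.1006, 0.0918]
tool_rot: [1.0, -0.009, -0.001, 0.001]
wrist_force: [0.9, 0.3, -1.8]
opening: 0.103
gripper_force: 58.8
```

Emit:
send_rows --steps '[[[0,0,0],[-0.33,-0.83,0],-1],[[0,0,0],[-0.33,-0.83,0],-1],[[0,0,0],[-0.33,-0.83,0],-1],[[0,0,0],[-0.33,-0.83,0],-1],[[0,0,0],[0,0,0],-1]]'

```text
clock: 23.4
ee_pos: [0.5042, 0.2032, 0.092]
tool_rot: [1.0, -0.007, -0.001, 0.0]
wrist_force: [-0.5, -0.0, -1.3]
opening: 0.104
gripper_force: 58.8
```

Emit:
send_rows --steps '[[[0,0,0],[0,0,0],-1],[[0,0,0],[0,0,0],-1],[[0,0,0],[0,0,0],-1]]'

```text
clock: 23.65
ee_pos: [0.506, 0.1993, 0.0926]
tool_rot: [1.0, -0.009, -0.001, 0.0]
wrist_force: [0.1, -0.3, -0.2]
opening: 0.101
gripper_force: 58.8
```

```bash
python3 -c "
from h import *
go(*C[4],-.99,.0238)
"
```

```text
from [0.506  0.1993 0.0926] yaw -1.05 turn z -0.06 shift x,y units -0.058 -0.078 z down units 2.294
tilt deg 0.09
```

Emit:
send_rows --steps '[[[0,0,0],[-0.05,-0.08,0.4],-1],[[0,0,0],[0,0,0.6],-1],[[0,0,0],[0,0,0.6],-1],[[0,0,0],[0,0,0.4],-1],[[0,0,0],[0,0,0.2],-1]]'

```text
clock: 24.07
ee_pos: [0.5039, 0.201, 0.0253]
tool_rot: [1.0, -0.01, -0.001, 0.001]
wrist_force: [0.4, 0.0, -1.4]
opening: 0.103
gripper_force: 58.8
```

Emit:
send_rows --steps '[[[0,0,0],[0,0,0.08],-1],[[0,0,0],[0,0,0],-1],[[0,0,0],[0,0,0],-0.5],[[0,0,0],[0,0,0],-0.5],[[0,0,0],[0,0,0],-0.5]]'

```text
clock: 24.48
ee_pos: [0.5054, 0.203, 0.0259]
tool_rot: [1.0, -0.009, 0.001, -0.001]
wrist_force: [0.2, 0.8, -0.7]
opening: 0.25
gripper_force: 0.0
```

Emit:
send_rows --steps '[[[0,0,0],[0,0,-0.2],-0.5],[[0,0,0],[0,0,-0.7],-0.5],[[0,0,0],[0,0,-0.9],-0.5],[[0,0,0],[0,0,-0.7],-0.5],[[0,0,0],[0,0,0],-0.3]]'

```text
clock: 24.9
ee_pos: [0.5077, 0.2041, 0.1057]
tool_rot: [1.0, -0.008, 0.004, -0.002]
wrist_force: [0.9, -0.6, 0.5]
opening: 0.348
gripper_force: 0.0
```

Emit:
send_rows --steps '[[[0,0,6.94],[0,0,0],-0.3],[[0,0,6.94],[0,0,0],-0.3],[[0,0,6.94],[0,0,0],-0.3],[[0,0,6.94],[0,0,0],-0.3],[[0,0,6.94],[0,0,0],-0.3]]'

```text
clock: 25.32
ee_pos: [0.5048, 0.2027, 0.1004]
tool_rot: [0.951, -0.309, 0.0, -0.0]
wrist_force: [0.3, 1.1, 0.4]
opening: 0.351
gripper_force: 0.0
```

Emit:
send_rows --steps '[[[0,0,6.94],[0,0,0],-0.3],[[0,0,6.94],[0,0,0],-0.3],[[0,0,6.94],[0,0,0],-0.3],[[0,0,6.94],[0,0,0],-0.3],[[0,0,6.94],[0,0,0],-0.3]]'

```text
clock: 25.73
ee_pos: [0.5048, 0.2028, 0.1004]
tool_rot: [0.815, -0.579, 0.0, -0.0]
wrist_force: [-0.4, -0.5, -0.3]
opening: 0.351
gripper_force: 0.0
```

Emit:
send_rows --steps '[[[0,0,6.94],[0,0,0],-0.3],[[0,0,6.94],[0,0,0],-0.3],[[0,0,6.94],[0,0,0],-0.3],[[0,0,6.94],[0,0,0],-0.3],[[0,0,6.94],[0,0,0],-0.3]]'

```text
clock: 26.15
ee_pos: [0.5048, 0.2027, 0.1004]
tool_rot: [-0.606, 0.796, -0.0, 0.0]
wrist_force: [0.7, -0.1, 0.4]
opening: 0.346
gripper_force: 0.0
```

Emit:
send_rows --steps '[[[0,0,6.94],[0,0,0],-0.3],[[0,0,0],[0.45,-0.78,0],-0.3],[[0,0,0],[0.45,-0.78,0],-0.3],[[0,0,0],[0.45,-0.78,0],-0.3],[[0,0,0],[0.45,-0.78,0],-0.3]]'

```text
clock: 26.57
ee_pos: [0.5719, 0.1167, 0.1005]
tool_rot: [-0.559, 0.829, -0.0, 0.0]
wrist_force: [0.5, 0.2, -0.2]
opening: 0.354
gripper_force: 0.0
```

Emit:
send_rows --steps '[[[0,0,0],[0.45,-0.78,0],-0.3],[[0,0,0],[0.45,-0.78,0],-0.3],[[0,0,0],[0.45,-0.78,0],-0.3],[[0,0,0],[0.45,-0.78,0],-0.3],[[0,0,0],[0.45,-0.78,0],-0.3]]'

```text
clock: 26.98
ee_pos: [0.6551, 0.0099, 0.1004]
tool_rot: [-0.559, 0.829, -0.0, 0.0]
wrist_force: [1.0, 1.0, -0.5]
opening: 0.348
gripper_force: 0.0
```

Emit:
send_rows --steps '[[[0,0,0],[0.45,-0.78,0],-0.3],[[0,0,0],[0,0,0],-0.3],[[0,0,0],[0,0,0],-0.3],[[0,0,0],[0,0,0],-0.3],[[0,0,0],[0,0,0],-0.3]]'

```text
clock: 27.4
ee_pos: [0.6706, -0.0096, 0.1002]
tool_rot: [-0.559, 0.829, 0.0, 0.0]
wrist_force: [-0.5, 0.6, 0.0]
opening: 0.35
gripper_force: 0.0
```

```bash
python3 -c "
from h import *
go(*W[1][0],W[1][1],.003)
im=env.capture('scene');crop(im,270,190,110,80,7,'pics/c7.png')
print(proj('scene',[[.5043+d,.2017-d*.0172,.0275] for d in (.08,0,-.08)]).round(1).tolist())
"
```

```text
from [ 0.6706 -0.0096  0.1002] yaw -112.00 turn z 0.10 shift x,y units 0.530 -0.858 z down units 3.240
tilt deg 0.01
[[331.2, 210.6], [351.7, 221.4], [374.1, 233.2]]
```

View pics/c7.png

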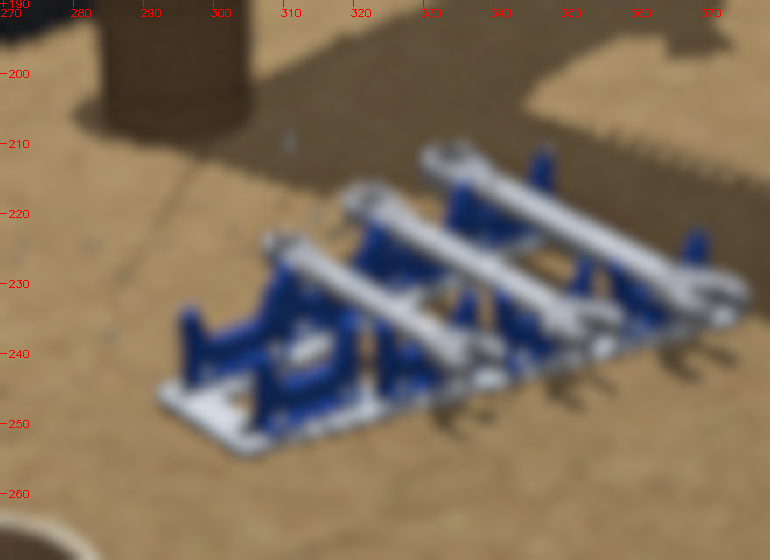

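Wrench 4 lies in place 4, with its ends at (330, 212) and (375, 232). Wrench 1 is the last.

Emit:
send_rows --steps '[[[0,0,0],[0.53,-0.85,0],-0.3],[[0,0,0],[0,0,0.5],-0.3],[[0,0,0],[0,0,0.9],-0.3],[[0,0,0],[0,0,0.7],-0.3],[[0,0,0],[0,0,0],-0.3]]'

```text
clock: 27.87
ee_pos: [0.685, -0.0337, 0.0318]
tool_rot: [-0.559, 0.829, 0.003, -0.004]
wrist_force: [-1.6, -0.1, -1.2]
opening: 0.35
gripper_force: 0.0
```

Emit:
send_rows --steps '[[[0,0,0],[0,0,0],-0.3],[[0,0,0],[0,0,0],-0.3]]'

```text
clock: 28.03
ee_pos: [0.6896, -0.0342, 0.0388]
tool_rot: [-0.559, 0.829, -0.001, 0.001]
wrist_force: [0.4, -0.6, 1.6]
opening: 0.352
gripper_force: 0.0
```

```bash
python3 -c "
from h import *
go(*W[1][0],W[1][1],.003)
"
```

```text
from [ 0.6896 -0.0342  0.0388] yaw -111.97 turn z 0.13 shift x,y units 0.009 0.036 z down units 1.194
tilt deg 0.15
```

Emit:
send_rows --steps '[[[0,0,0],[0,0.02,0.5],-0.3],[[0,0,0],[0,0,0.4],-0.3],[[0,0,0],[0,0,0.2],-0.3],[[0,0,0],[0,0,0.05],-0.3],[[0,0,0],[0,0,0],-0.3]]'

```text
clock: 28.45
ee_pos: [0.688, -0.0344, 0.0023]
tool_rot: [-0.559, 0.829, 0.0, -0.0]
wrist_force: [0.2, 0.7, -0.7]
opening: 0.349
gripper_force: 0.0
```

Emit:
send_rows --steps '[[[0,0,0],[0,0,0],-1],[[0,0,0],[0,0,0],-1],[[0,0,0],[0,0,0],-1],[[0,0,0],[0,0,0],-1],[[0,0,0],[0,0,0],-1]]'

```text
clock: 28.87
ee_pos: [0.6887, -0.0344, 0.0034]
tool_rot: [-0.559, 0.829, -0.001, 0.001]
wrist_force: [-0.9, 1.2, 4.7]
opening: 0.074
gripper_force: 59.2
```

Emit:
send_rows --steps '[[[0,0,0],[0,0,-0.3],-1],[[0,0,0],[0,0,-0.9],-1],[[0,0,0],[0,0,-0.9],-1],[[0,0,0],[0,0,-0.9],-1],[[0,0,0],[0,0,0],-1]]'

```text
clock: 29.28
ee_pos: [0.6914, -0.0347, 0.0998]
tool_rot: [-0.559, 0.829, -0.003, 0.004]
wrist_force: [0.6, -0.6, 1.6]
opening: 0.073
gripper_force: 58.7
```

Emit:
send_rows --steps '[[[0,0,-6.94],[0,0,0],-1],[[0,0,-6.94],[0,0,0],-1],[[0,0,-6.94],[0,0,0],-1],[[0,0,-6.94],[0,0,0],-1],[[0,0,-6.94],[0,0,0],-1]]'

```text
clock: 29.7
ee_pos: [0.6878, -0.0344, 0.0924]
tool_rot: [0.783, -0.623, -0.0, 0.0]
wrist_force: [0.8, -1.0, 0.0]
opening: 0.075
gripper_force: 58.7
```

Emit:
send_rows --steps '[[[0,0,-6.94],[0,0,0],-1],[[0,0,-6.94],[0,0,0],-1],[[0,0,-6.94],[0,0,0],-1],[[0,0,-6.94],[0,0,0],-1],[[0,0,-6.94],[0,0,0],-1]]'

```text
clock: 30.12
ee_pos: [0.6879, -0.0343, 0.0924]
tool_rot: [0.933, -0.361, -0.0, 0.0]
wrist_force: [0.1, 0.6, -0.1]
opening: 0.07
gripper_force: 58.7
```

Emit:
send_rows --steps '[[[0,0,-6.94],[0,0,0],-1],[[0,0,-6.94],[0,0,0],-1],[[0,0,-6.94],[0,0,0],-1],[[0,0,-6.94],[0,0,0],-1],[[0,0,-6.94],[0,0,0],-1]]'

```text
clock: 30.53
ee_pos: [0.6878, -0.0344, 0.0924]
tool_rot: [0.998, -0.066, -0.0, -0.0]
wrist_force: [0.1, -0.2, -0.2]
opening: 0.073
gripper_force: 58.7
```

Emit:
send_rows --steps '[[[0,0,-6.94],[0,0,0],-1],[[0,0,0],[-0.44,-0.86,0],-1],[[0,0,0],[-0.44,-0.86,0],-1],[[0,0,0],[-0.44,-0.86,0],-1],[[0,0,0],[-0.44,-0.86,0],-1]]'

```text
clock: 30.95
ee_pos: [0.6362, 0.0705, 0.0924]
tool_rot: [1.0, -0.009, -0.0, -0.0]
wrist_force: [0.8, 1.3, -0.2]
opening: 0.072
gripper_force: 58.8
```

Emit:
send_rows --steps '[[[0,0,0],[-0.44,-0.86,0],-1],[[0,0,0],[-0.44,-0.86,0],-1],[[0,0,0],[-0.44,-0.86,0],-1],[[0,0,0],[-0.44,-0.86,0],-1],[[0,0,0],[-0.44,-0.86,0],-1]]'

```text
clock: 31.37
ee_pos: [0.5724, 0.201, 0.0926]
tool_rot: [1.0, -0.009, -0.0, -0.0]
wrist_force: [0.7, 0.5, 0.6]
opening: 0.073
gripper_force: 58.8
```

Emit:
send_rows --steps '[[[0,0,0],[-0.44,-0.86,0],-1],[[0,0,0],[-0.44,-0.86,0],-1],[[0,0,0],[-0.44,-0.86,0],-1],[[0,0,0],[-0.44,-0.86,0],-1],[[0,0,0],[-0.2,-0.4,0],-1]]'

```text
clock: 31.78
ee_pos: [0.515, 0.3187, 0.0926]
tool_rot: [1.0, -0.008, -0.0, -0.0]
wrist_force: [0.5, -0.4, -0.2]
opening: 0.073
gripper_force: 58.8
```

Emit:
send_rows --steps '[[[0,0,0],[0,0,0],-1],[[0,0,0],[0,0,0],-1],[[0,0,0],[0,0,0],-1],[[0,0,0],[0,0,0],-1]]'

```text
clock: 32.12
ee_pos: [0.517, 0.315, 0.0924]
tool_rot: [1.0, -0.009, -0.0, 0.0]
wrist_force: [0.0, 0.4, -0.2]
opening: 0.07
gripper_force: 58.8
```

```bash
python3 -c "
from h import *
go(*C[1],-.99,.0222); print(env.state()['opening'])
"
```

```text
from [0.517  0.315  0.0924] yaw -1.08 turn z -0.09 shift x,y units -0.358 -0.616 z down units 2.340
tilt deg 0.02
0.06997498935039921
```

Emit:
send_rows --steps '[[[0,0,0],[-0.36,-0.62,0],-1],[[0,0,0],[0,0,0],-1],[[0,0,0],[0,0,0.6],-1],[[0,0,0],[0,0,0.4],-1],[[0,0,0],[0,0,0.4],-1]]'

```text
clock: 32.53
ee_pos: [0.5065, 0.3339, 0.0498]
tool_rot: [1.0, -0.009, -0.0, 0.0]
wrist_force: [0.3, -0.3, -0.3]
opening: 0.074
gripper_force: 58.8
```

Emit:
send_rows --steps '[[[0,0,0],[0,0,0.4],-1],[[0,0,0],[0,0,0.3],-1],[[0,0,0],[0,0,0.2],-1],[[0,0,0],[0,0,0.02],-1],[[0,0,0],[0,0,0],-1]]'

```text
clock: 32.95
ee_pos: [0.5064, 0.3347, 0.0229]
tool_rot: [1.0, -0.009, 0.0, -0.0]
wrist_force: [0.3, -0.0, 0.6]
opening: 0.072
gripper_force: 58.8
```

Emit:
send_rows --steps '[[[0,0,0],[0,0,0],-0.5],[[0,0,0],[0,0,0],-0.5],[[0,0,0],[0,0,0],-0.5]]'

```text
clock: 33.2
ee_pos: [0.5064, 0.3351, 0.0233]
tool_rot: [1.0, -0.009, 0.0, -0.0]
wrist_force: [-0.1, -0.7, -0.6]
opening: 0.251
gripper_force: 0.0
```

Emit:
send_rows --steps '[[[0,0,0],[0,0,-0.2],-0.5],[[0,0,0],[0,0,-0.7],-0.5],[[0,0,0],[0,0,-0.9],-0.5],[[0,0,0],[0,0,-0.9],-0.5],[[0,0,0],[0,0,-0.5],-0.5]]'

```text
clock: 33.62
ee_pos: [0.5074, 0.3357, 0.123]
tool_rot: [1.0, -0.008, 0.002, -0.001]
wrist_force: [0.8, 0.7, 1.0]
opening: 0.25
gripper_force: 0.0
```

Emit:
send_rows --steps '[[[0,0,0],[-0.9,0,0],-0.5],[[0,0,0],[-0.9,0,0],-0.5],[[0,0,0],[-0.9,0,0],-0.5],[[0,0,0],[-0.5,0,0],-0.5],[[0,0,0],[0,0,0],-0.5]]'

```text
clock: 34.03
ee_pos: [0.4078, 0.3366, 0.1199]
tool_rot: [1.0, -0.008, -0.0, -0.001]
wrist_force: [0.8, -0.3, -0.8]
opening: 0.247
gripper_force: 0.0
```

Emit:
send_rows --steps '[[[0,0,0],[0,0,0],-0.5],[[0,0,0],[0,0,0],-0.5],[[0,0,0],[0,0,0],-0.5],[[0,0,0],[0,0,0],-0.5],[[0,0,0],[0,0,0],-0.5]]'

```text
clock: 34.45
ee_pos: [0.4106, 0.3364, 0.1186]
tool_rot: [1.0, -0.009, -0.0, 0.0]
wrist_force: [1.2, -1.0, -0.3]
opening: 0.248
gripper_force: 0.0
```

```bash
python3 -c "
from h import *
a=env.capture('scene');crop(a,270,190,110,80,7,'pics/c8.png');crop(env.capture('top'),262,188,94,60,8,'pics/c9.png')
print(proj('scene',[[.5066+d,.3337-d*.0172,.0275] for d in (.05,0,-.05)]).round(1).tolist())
for i,h in ((1,.05),(2,.06),(3,.07),(4,.08)): print(proj('top',[[C[i][0]+d,C[i][1]-d*.0172,.0275] for d in (h,-h)]).round(1).tolist())
"
```

```text
[[294.9, 229.5], [307.3, 237.2], [320.6, 245.4]]
[[282.8, 198.5], [281.3, 236.7]]
[[299.6, 195.0], [298.1, 241.0]]
[[316.4, 191.6], [315.0, 245.3]]
[[333.2, 188.2], [332.0, 249.6]]
```

View pics/c8.png

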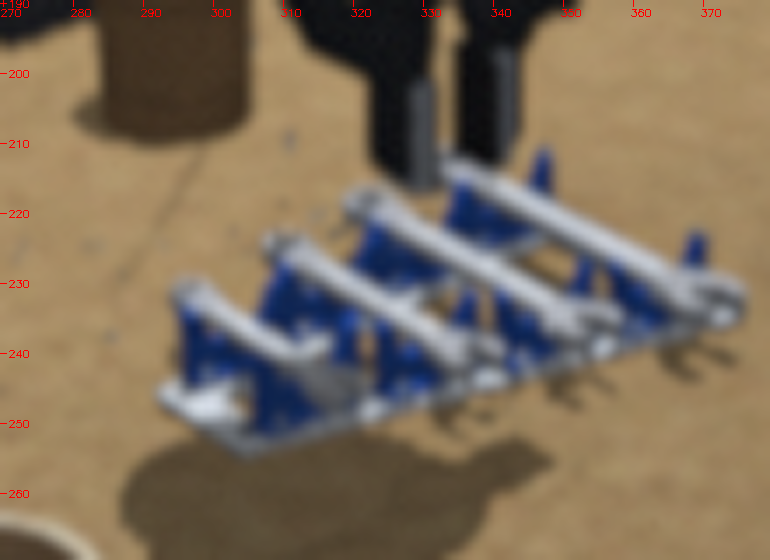

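View pics/c9.png

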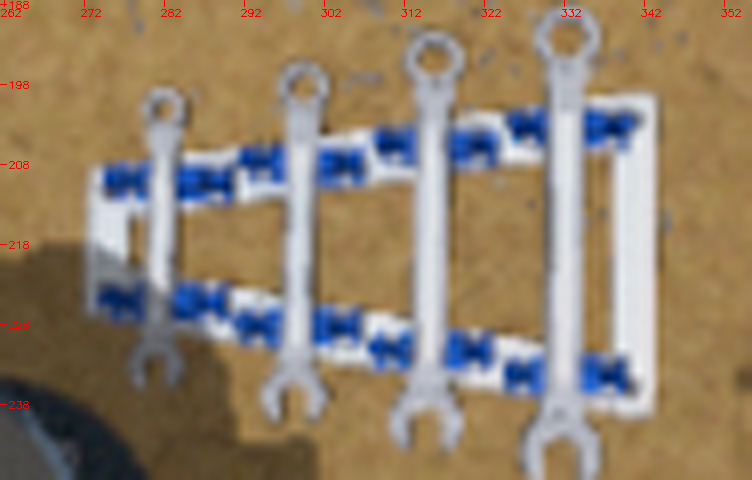

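Both views show all four wrenches seated in order of size, with heads outside the saddles and within about 1 px of their targets. The gripper is clear and nothing else moved.

```bash
python3 -c "
from h import *
print(env.hand_in())"
```

```text
the job is handed in; nothing more can be done
None
```

All four wrenches are seated in their own cradles in order of size, shortest at the narrow end, with the tub and tape not moved; I handed the job in at about 34.5 s of the 102 s allowed, and no verdict came back.

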